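Find and switch off the outlet left on

TASK

Before work starts on the opened television, one of the four outlets on the bench strip is still switched on: its push key is latched slightly down. With closed fingertips tap the four keys lightly, one after another from the left end of the row (as the robot sees it) to the right, to find the latched one without pressing any of them down; then gently press that key fully down and let go, so that it springs up. Press no other key and leave the tools and parts around the strip where they are.

Things in the scene. Friction and masses are not known exactly. Their poses are not given: they have to be found in the camera images.
- strip: white outlet strip screwed to the table (does not move): 100 mm (x) by 320 mm (y) by 50 mm high. Origin at the centre of its underside, on the table; x points to its back (away from the robot), y along its length to its left end as the robot sees it, z up. It carries four identical grey push keys in a row along its front and four sockets behind them.
- key_row (a point): middle of the key row, on the strip's top face. Keys are 66 mm apart along the strip's y: centres at +99, +33, -33, -99 mm for keys 1, 2, 3, 4 (left to right). Three start up and one, any of the four, latched 3 mm down.
- socket_row (a point): middle of the row of flush sockets, on the strip's top, 49 mm behind the key row. Black chargers, 36 mm (x) by 42 mm (y) and 20 mm high above the strip's top, are plugged in behind keys 2 and 4; their front faces are 34 mm behind the key centres.
- key1 (a joint): downward travel of key 1 from the left, in m: 0 up, 0.003 latched, 0.007 fully down. An up key gives at 1.2 N, then 0.8 N per mm; over 4.6 mm counts as pressed. The latched key does not give below 3.6 N; pushed fully down (about 7 N) its latch lets go and it springs up to 0 as the finger lifts. Over 30 N is too hard.
- key1_top (a point): centre of the flat top of key 1 (moves with the key), 22 mm (strip's x) by 26 mm (strip's y). It is 62 mm above the table (12 mm above the strip) when up, 59 mm when latched, 55 mm when fully down.
- key2 (a joint): downward travel of key 2 from the left, in m: 0 up, 0.003 latched, 0.007 fully down. An up key gives at 1.2 N, then 0.8 N per mm; over 4.6 mm counts as pressed. The latched key does not give below 3.6 N; pushed fully down (about 7 N) its latch lets go and it springs up to 0 as the finger lifts. Over 30 N is too hard.
- key2_top (a point): centre of the flat top of key 2 (moves with the key), 22 mm (strip's x) by 26 mm (strip's y). It is 62 mm above the table (12 mm above the strip) when up, 59 mm when latched, 55 mm when fully down.
- key3 (a joint): downward travel of key 3 from the left, in m: 0 up, 0.003 latched, 0.007 fully down. An up key gives at 1.2 N, then 0.8 N per mm; over 4.6 mm counts as pressed. The latched key does not give below 3.6 N; pushed fully down (about 7 N) its latch lets go and it springs up to 0 as the finger lifts. Over 30 N is too hard.
- key3_top (a point): centre of the flat top of key 3 (moves with the key), 22 mm (strip's x) by 26 mm (strip's y). It is 62 mm above the table (12 mm above the strip) when up, 59 mm when latched, 55 mm when fully down.
- key4 (a joint): downward travel of key 4 from the left, in m: 0 up, 0.003 latched, 0.007 fully down. An up key gives at 1.2 N, then 0.8 N per mm; over 4.6 mm counts as pressed. The latched key does not give below 3.6 N; pushed fully down (about 7 N) its latch lets go and it springs up to 0 as the finger lifts. Over 30 N is too hard.
- key4_top (a point): centre of the flat top of key 4 (moves with the key), 22 mm (strip's x) by 26 mm (strip's y). It is 62 mm above the table (12 mm above the strip) when up, 59 mm when latched, 55 mm when fully down.
- screwdriver: loose screwdriver, 190 mm long, lying on the table along the strip's front; origin on its underside at about mid-length, x along the shaft
- jar: loose closed glass screw jar, 54 mm diameter, 60 mm tall, off the strip's left end; origin at the centre of its underside
- spool: loose metal reel, 52 mm diameter, 40 mm tall, standing behind the strip; origin at the centre of its underside
- meter: loose yellow multimeter lying face up, 130 x 70 x 36 mm, off the strip's right end; origin at the centre of its underside
- pliers: loose pliers lying behind the strip, about 145 mm long, 14 mm high; origin at the underside of the pivot
- capacitor: loose black can-shaped capacitor, 25 mm diameter, 35 mm tall, standing in front of the strip's right end; origin at the centre of its underside

How it is judged:
By the outcome, as a careful person would: the job done as asked, in the order asked, and still so for the second after the job is handed in, with the robot touching nothing.
It also fails if it takes over 48 s, if anything falls off the work surface, if the arm or the gripper's body presses on something with over 40 N, if the wrist force passes 120 N, or if a joint passes its speed limit or range.

ROBOT

A 6-joint arm with a two-finger parallel gripper is mounted at the origin on the work surface. World frame = base frame: x ahead of the robot, y to its left, z up, the work surface at z = 0. Lengths are in m, angles in rad, forces in N, time in s.
With the tool pointing down it reaches from about 0.375 to 0.925 m from the base axis. Payload 5.7 kg.
Tool frame: the origin (TCP) lies at the very end of the fingers, on their centre line; the grasp point (between the pads) lies 19 mm behind it; z points along the fingers, y is the line along which they close (so a half turn about z gives the same grasp; the last joint's range is limited). The gripper opens to 85 mm and grips with 20 to 120 N. Pads are 22 mm wide; open, the fingers measure 114 mm over their backs; the gripper's body (76 mm by 85 mm) begins 54 mm behind the grasp point. The pads swing forward as they close: fully open they stand 13 mm farther back than shut.
Start: joints at [1.198, 0.359, 1.51, -0, 1.272, -0.115], TCP at [0.153, 0.58, 0.231] pointing down, gripper open.
Joint ranges: [-2.97, 2.97], [-1.01, 2.36], [0.21, 2.38], [-0.96, 4.11], [0.2, 2.71], [-2.98, 2.98]. Speed limits (rad/s): [2.39, 2.39, 3.14, 3.14, 3.14, 3.14].

INTERFACE

Orientations are given as a 3x3 rotation matrix whose columns are the frame's x, y, z axes.
In Python, from bench import bot gives the robot as it stands.
- The arm moves only by the shell command python3 -m pendant 'ROWS' [FORCE]. ROWS is JSON, a list of rows, each a list of 7 numbers: the shift along the tool's x, y, z in cm, then the turn, a rotation vector about the tool's x, y, z in degrees, then the closure, from -1 (fully open) to 1 (shut). A call has 1 to 8 rows; each row is the pose to reach, as a shift and turn from the pose commanded when the call began, along the tool's axes at that moment; what a row does not reach only later rows make up. A row lasts 1/10 s, in which the tool goes at most 50 mm and 8.59 degrees, less where a joint would pass 70% of its speed; a pose out of reach is approached as far as the arm can. A call with a gripper value outside its range is refused whole. The fingers move at their own pace and stop on an object; FORCE is the grip in N (left out, the last holds). Time passes only in rows, so rows that repeat a pose let the fingers close. It gives the time, the measured TCP pose, the force, the opening and the grip force at its end, in the units of the state.
- bot.get_state(): the state, without advancing time (a new reading comes with each control period).
- bot.grab_frame(name): name is "scene" or "top" or "wrist"; returns (picture, depth): 384x512x3 uint8, red, green, blue; 384x512 float32, m along the optical axis (not along the pixel's ray), 0 where there is no reading.
- bot.get_calibration(name): a dict with "fx", "fy", "cx", "cy" (pixels), "cam_to_world" (4x4, takes a point from camera to world coordinates); the wrist camera has in their place "T_tool_cam" (4x4, takes a point from camera to tool coordinates, whose origin is the TCP and whose axes are the flange's). Camera axes: x right, y down, z forward; pixel columns grow to the right and rows downward; lengths in m; the calibration is good to about 2 mm. A picture is of the moment at which its call begins: read the wrist's pose just before it. get_calibration takes no time and is no camera call.
- bot.hand_in(): hands the job in; it is judged then, once.
The state is a dict: "t": time; "q": joint angles; "joint_velocities": joint speeds; "joint_efforts": joint torques, N m; "tool_pos": TCP position; "orientation": TCP orientation; "contact_force": force on the tool from outside, world axes, zero at the start; "wrist_torque": the same for the moment, N m; "grip_width": finger opening in m; "gripper_force": force on a finger pad.
Only numpy, scipy, OpenCV 4.12 (cv2) and the standard library are available. Lean on these libraries where they do the work, as an engineer would, in place of code of your own. Each camera call takes 0.05 s, during which the arm holds its last target. There are 200 camera calls.

## Working session

There is one attempt and no reset: what is moved stays moved. The work goes in short steps, Python scripts to look and compute and a shell command to move; the robot and the scene stay as the last step left them, time stands still between calls to the robot, and variables do not carry over. Pictures are saved under pics/ and viewed, at most 10 in all, crops included, and the job is handed in when it is done.

```bash
mkdir -p pics
cat > h.py <<'E'
import numpy as np, cv2
from bench import bot
def pts(name):
    s=bot.get_state(); im,d=bot.grab_frame(name); c=bot.get_calibration(name)
    if "cam_to_world" in c: T=np.array(c["cam_to_world"])
    else:
        W=np.eye(4); W[:3,:3]=s["orientation"]; W[:3,3]=s["tool_pos"]; T=W@np.array(c["T_tool_cam"])
    v,u=np.indices(d.shape); P=np.stack([(u-c["cx"])/c["fx"]*d,(v-c["cy"])/c["fy"]*d,d],-1)
    return im,d,P@T[:3,:3].T+T[:3,3],c,T
E
python3 - <<'E'
from h import *
s=bot.get_state(); print(s["t"],s["tool_pos"],np.round(s["orientation"],3),s["contact_force"])
im,d,P,c,T=pts("top"); cv2.imwrite("pics/top.png",im[...,::-1]); np.savez("top.npz",im=im,P=P,d=d)
print(T.round(3), c["fx"])
m=(im.min(-1)>150)&(abs(P[...,2]-.05)<.012)&(d>0)
m=cv2.morphologyEx(m.astype(np.uint8),cv2.MORPH_OPEN,np.ones((3,3)))
n,l,st,ce=cv2.connectedComponentsWithStats(m)
i=1+st[1:,4].argmax(); print(st[i],ce[i])
q=P[l==i][:,:2].astype(np.float32); print(cv2.minAreaRect(q), np.median(P[l==i][:,2]))
E
```

```text
0.0 [0.1527174  0.57951223 0.23043612] [[-0.967  0.255 -0.001]
 [ 0.255  0.967 -0.002]
 [ 0.    -0.002 -1.   ]] [-0.40929773 -0.96197784  1.06536735]
[[-0.008 -0.986  0.165  0.401]
 [-1.     0.007 -0.007  0.042]
 [ 0.006 -0.165 -0.986  1.022]
 [ 0.     0.     0.     1.   ]] 462.94994783778054
[ 178  151  153   68 3561] [251.00365066 179.38809323]
((0.5901426076889038, 0.04073089361190796), (0.31963369250297546, 0.10079014301300049), 80.26124572753906) 0.049824807952192796
```

View pics/top.png

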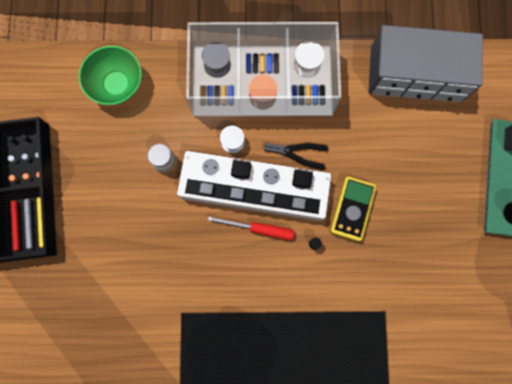

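The top view shows the strip with its keys at about (206,188), (237,194), (268,199) and (299,204), and chargers behind keys 2 and 4. The screwdriver and capacitor are in front, the jar is off the left end and the meter is off the right end.

```bash
cat > keys.py <<'E'
from h import *
def ray(u,v,c,T,z):
    r=T[:3,:3]@np.array([(u-c["cx"])/c["fx"],(v-c["cy"])/c["fy"],1]); o=T[:3,3]
    return (o+r*(z-o[2])/r[2])[:2]
def toolgoal(p,z,yaw):
    s=bot.get_state(); R=np.array(s["orientation"]); 
    return (R.T@(np.array([*p,z])-s["tool_pos"])*100).round(2), np.degrees(np.arctan2(R[0,1],R[1,1])).round(2)
E
python3 - <<'E'
from keys import *
f=np.load("top.npz"); im,P=f["im"],f["P"]; c=bot.get_calibration("top"); T=np.array(c["cam_to_world"])
ey=np.array([.169,.9856]); ex=np.array([.9856,-.169]); o=np.array([.5901,.0407])
g=cv2.cvtColor(im,cv2.COLOR_RGB2GRAY)
L=np.einsum('ijk,k->ij',P[...,:2]-o,ex),np.einsum('ijk,k->ij',P[...,:2]-o,ey)
box=(abs(L[0])<.045)&(abs(L[1])<.15)&(P[...,2]>.03)
m=(box&(L[0]<0.01)&(g>70)&(g<150)).astype(np.uint8)
n,l,st,ce=cv2.connectedComponentsWithStats(m,connectivity=4)
for i in range(1,n):
    if st[i,4]>25:
        p=ray(*ce[i],c,T,.062); print(st[i],ce[i].round(1),p.round(4),((p-o)@ex).round(4),((p-o)@ey).round(4),np.median(P[l==i][:,2]).round(4))
E
```

```text
[199 181  18  13  97] [206.2 186.7] [0.5819 0.1416] -0.0252 0.0981 0.0602
[230 186  19  13 116] [237.4 191.5] [0.5711 0.0761] -0.0247 0.0317 0.061
[261 191  20  13 156] [268.  196.8] [0.5594 0.0117] -0.0254 -0.0337 0.061
[292 196  14  13 149] [298.5 202.1] [ 0.5476 -0.0523] -0.0261 -0.0988 0.058
```

Run:
```python
from keys import *
print(toolgoal([.581,.1415],.13,0))
```

```text
(array([-52.58, -31.42,  10.09]), np.float64(14.77))
```

```bash
python3 -m pendant '[[-4.2,-2.5,0,0,0,-1,1],[-8.4,-5,0,0,0,-2,1],[-12.6,-7.5,0,0,0,-3,1],[-16.8,-10,0,0,0,-4,1],[-21,-12.5,0,0,0,-5,1],[-25.2,-15,0,0,0,-5,1],[-29.4,-17.5,0,0,0,-5,1],[-33.6,-20,0,0,0,-5,1]]'; python3 -c "
from keys import *
print(toolgoal([.581,.1415],.13,0))"
```

```text
t: 0.85
tool_pos: [0.4276, 0.2993, 0.2309]
orientation: [[-0.986, 0.17, -0.001], [0.17, 0.986, -0.0], [0.001, -0.0, -1.0]]
contact_force: [0.6, 1.0, -0.2]
grip_width: -0.0002
gripper_force: 0.0
(array([-17.8 , -12.94,  10.09]), np.float64(9.77))
```

```bash
python3 -m pendant '[[-4,-2.9,0,0,0,0,1],[-8,-5.8,1,0,0,0,1],[-12,-8.7,3,0,0,0,1],[-16,-11.6,6,0,0,0,1],[-17.8,-12.9,8,0,0,0,1],[-17.8,-12.9,9,0,0,0,1],[-17.8,-12.9,9,0,0,0,1]]'
python3 - <<'E'
from keys import *
im,d,P,c,T=pts("wrist"); cv2.imwrite("pics/w1.png",im[...,::-1]); np.savez("w.npz",im=im,P=P,T=T)
s=bot.get_state();print(s["tool_pos"],s["contact_force"])
E
```

```text
t: 1.55
tool_pos: [0.5786, 0.143, 0.1389]
orientation: [[-0.985, 0.172, -0.005], [0.172, 0.985, -0.0], [0.005, -0.001, -1.0]]
contact_force: [-1.2, 1.0, 0.9]
grip_width: -0.0005
gripper_force: 0.0
[0.57888653 0.14381018 0.14019963] [-0.44852821  0.56783164  0.12195925]
```

View pics/w1.png

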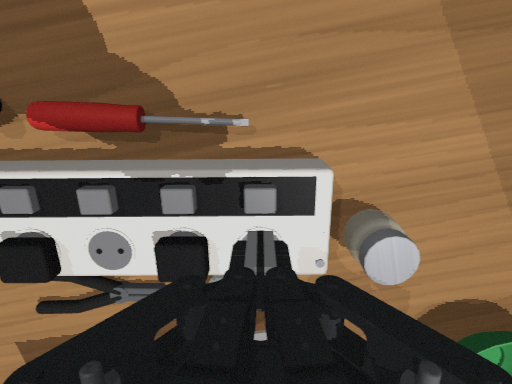

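The wrist view shows the key tops at (260,198), (178,198), (97,198) and (17,199). The closed fingertips are at about (262,235), with nothing under them.

Run:
```python
from keys import *
f=np.load("w.npz"); im,P,T=f["im"],f["P"],f["T"]; c=bot.get_calibration("wrist")
hsv=im.astype(int); m=((im.min(-1)>70)&(im.max(-1)<150)&(im.max(-1)-im.min(-1)<15)).astype(np.uint8); m[:180]=0;m[218:]=0
m=cv2.morphologyEx(m,cv2.MORPH_OPEN,np.ones((5,5)))
n,l,st,ce=cv2.connectedComponentsWithStats(m)
K=[]
for i in range(1,n):
    if st[i,4]>200:
        top=(l==i)&(P[...,2]>.052); q=P[l==i]; zz=np.median(q[:,2]); v=q[q[:,2]>zz-.003]
        p=ray(*ce[i],c,T,.062); print(st[i],ce[i].round(1),p.round(4),zz.round(4),cv2.minAreaRect(v[:,:2].astype(np.float32)))
        print(toolgoal(p,.07,0))
```

```text
[  0 189  33  25 770] [ 15.3 201.2] [ 0.5476 -0.0474] 0.0584 ((0.548222541809082, -0.05191364884376526), (0.02555866166949272, 0.021429428830742836), 79.66830444335938)
(array([ -0.19, -19.37,   7.03]), np.float64(9.8))
[ 77 189  36  26 850] [ 94.3 201.5] [0.5585 0.014 ] 0.0612 ((0.5405718088150024, 0.0788741260766983), (0.028515269979834557, 0.16921059787273407), 15.617233276367188)
(array([ -0.22, -13.13,   7.03]), np.float64(9.8))
[160 188  34  26 830] [176.9 200.7] [0.569  0.0785] 0.0612 ((0.5474347472190857, 0.1143416166305542), (0.030823061242699623, 0.11700130254030228), 31.041397094726562)
(array([-0.16, -6.6 ,  7.02]), np.float64(9.8))
[244 188  33  26 841] [259.9 200.3] [0.5799 0.1429] 0.0612 ((0.5475901365280151, 0.14776788651943207), (0.0248709823936224, 0.088727205991745), 80.8519515991211)
(array([-0.14, -0.06,  7.02]), np.float64(9.8))
```

```bash
python3 -m pendant '[[-0.1,0,2.5,0,0,0,1],[-0.2,0,5,0,0,0,1],[-0.2,0,6.5,0,0,0,1],[-0.2,0,7.2,0,0,0,1],[-0.2,0,7.2,0,0,0,1],[-0.2,0,7.2,0,0,0,1]]'; python3 -m pendant '[[0,0,0,0,0,0,1]]'|head -4;python3 -m pendant '[[0,0,0,0,0,0,1]]'|head -4
```

```text
t: 2.2
tool_pos: [0.5828, 0.1441, 0.0705]
orientation: [[-0.986, 0.169, 0.002], [0.169, 0.986, 0.0], [-0.002, 0.0, -1.0]]
contact_force: [0.3, -0.2, 0.0]
grip_width: 0.0003
gripper_force: 0.0
t: 2.3
tool_pos: [0.5832, 0.1438, 0.0706]
orientation: [[-0.986, 0.169, 0.002], [0.169, 0.986, 0.0], [-0.002, 0.001, -1.0]]
contact_force: [0.1, 1.7, -0.7]
t: 2.4
tool_pos: [0.583, 0.1436, 0.0703]
orientation: [[-0.986, 0.17, 0.002], [0.17, 0.986, 0.0], [-0.002, 0.0, -1.0]]
contact_force: [-0.2, -0.3, 0.2]
```

```bash
python3 -m pendant '[[0.2,-0.1,0.4,0,0,0,1],[0.2,-0.1,0.8,0,0,0,1],[0.2,-0.1,0.8,0,0,0,1],[0.2,-0.1,0.8,0,0,0,1]]'|head -4; python3 -m pendant '[[0,0,0.1,0,0,0,1],[0,0,0.1,0,0,0,1]]'|head -4;  python3 -m pendant '[[0,0,0.1,0,0,0,1],[0,0,0.1,0,0,0,1]]'|head -4
```

```text
t: 2.8
tool_pos: [0.58, 0.1426, 0.0612]
orientation: [[-0.985, 0.17, -0.001], [0.17, 0.985, -0.0], [0.001, -0.0, -1.0]]
contact_force: [-0.4, 0.3, 0.8]
t: 3.0
tool_pos: [0.5801, 0.1427, 0.0602]
orientation: [[-0.985, 0.17, -0.0], [0.17, 0.985, -0.0], [0.0, -0.0, -1.0]]
contact_force: [-0.7, 0.3, 3.3]
t: 3.2
tool_pos: [0.5801, 0.1427, 0.0593]
orientation: [[-0.985, 0.17, -0.0], [0.17, 0.985, -0.0], [0.0, -0.0, -1.0]]
contact_force: [-1.6, -1.1, 3.2]
```

Key 1 gives way softly, with about 3 N at 2.7 mm of travel, so it is up. Next is key 2.

```bash
python3 -m pendant '[[0,0,-1.2,0,0,0,1],[0,0,-1.2,0,0,0,1],[0,-3.3,-1.2,0,0,0,1],[0,-6.6,-1.2,0,0,0,1],[0,-6.6,-1.2,0,0,0,1],[0,-6.6,-0.8,0,0,0,1],[0,-6.6,-0.5,0,0,0,1],[0,-6.6,-0.5,0,0,0,1]]'|head -4
```

```text
t: 4.0
tool_pos: [0.5689, 0.0785, 0.0637]
orientation: [[-0.986, 0.169, -0.001], [0.169, 0.986, 0.0], [0.001, 0.0, -1.0]]
contact_force: [0.1, 0.0, 0.0]
```

```bash
python3 -m pendant '[[0,0,0.1,0,0,0,1],[0,0,0.2,0,0,0,1],[0,0,0.2,0,0,0,1]]'|head -4; python3 -m pendant '[[0,0,0.1,0,0,0,1],[0,0,0.1,0,0,0,1]]'|head -4;  python3 -m pendant '[[0,0,0.1,0,0,0,1],[0,0,0.1,0,0,0,1]]'|head -4
```

```text
t: 4.3
tool_pos: [0.5691, 0.0781, 0.0622]
orientation: [[-0.986, 0.169, 0.0], [0.169, 0.986, -0.0], [-0.0, -0.0, -1.0]]
contact_force: [-0.5, -0.2, 0.8]
t: 4.5
tool_pos: [0.5691, 0.0779, 0.0614]
orientation: [[-0.986, 0.17, 0.0], [0.17, 0.986, 0.0], [-0.0, 0.0, -1.0]]
contact_force: [0.0, 1.2, 1.1]
t: 4.7
tool_pos: [0.5692, 0.0778, 0.0604]
orientation: [[-0.985, 0.17, 0.0], [0.17, 0.985, 0.0], [-0.0, 0.0, -1.0]]
contact_force: [0.2, 1.3, 2.2]
```

Key 2 is also up, soft at 2.2 N. I'll press 0.5 mm further to be sure, then go to key 3.

```bash
python3 -m pendant '[[0,0,0.05,0,0,0,1],[0,0,0.05,0,0,0,1]]'|head -4; python3 -m pendant '[[0,0,-1.2,0,0,0,1],[0,0,-1.2,0,0,0,1],[0,-3.3,-1.2,0,0,0,1],[0,-6.6,-1.2,0,0,0,1],[0,-6.6,-1.2,0,0,0,1],[0,-6.6,-0.8,0,0,0,1],[0,-6.6,-0.4,0,0,0,1],[0,-6.6,-0.4,0,0,0,1]]'|head -4; python3 -m pendant '[[0,0,0.1,0,0,0,1],[0,0,0.1,0,0,0,1]]'|head -4;  python3 -m pendant '[[0,0,0.1,0,0,0,1],[0,0,0.1,0,0,0,1]]'|head -4
```

```text
t: 4.9
tool_pos: [0.5692, 0.0778, 0.0599]
orientation: [[-0.985, 0.17, 0.0], [0.17, 0.985, 0.0], [-0.0, 0.0, -1.0]]
contact_force: [-0.2, 1.2, 2.8]
t: 5.7
tool_pos: [0.5574, 0.0135, 0.0631]
orientation: [[-0.986, 0.169, -0.001], [0.169, 0.986, 0.0], [0.001, -0.0, -1.0]]
contact_force: [-0.4, -0.4, 0.1]
t: 5.9
tool_pos: [0.5578, 0.0133, 0.0626]
orientation: [[-0.986, 0.169, -0.0], [0.169, 0.986, -0.0], [0.0, -0.0, -1.0]]
contact_force: [0.4, -0.7, 0.4]
t: 6.1
tool_pos: [0.558, 0.013, 0.0619]
orientation: [[-0.986, 0.17, 0.0], [0.17, 0.986, 0.0], [-0.0, 0.0, -1.0]]
contact_force: [-0.2, 1.5, 1.3]
```

```bash
python3 -m pendant '[[0,0,0.1,0,0,0,1],[0,0,0.1,0,0,0,1]]'|head -4;  python3 -m pendant '[[0,0,0.1,0,0,0,1],[0,0,0.1,0,0,0,1]]'|head -4; python3 -m pendant '[[0,0,-1.2,0,0,0,1],[0,0,-1.2,0,0,0,1],[0,-3.3,-1.2,0,0,0,1],[0,-6.6,-1.2,0,0,0,1],[0,-6.6,-1.2,0,0,0,1],[0,-6.6,-0.7,0,0,0,1],[0,-6.6,-0.3,0,0,0,1],[0,-6.6,-0.3,0,0,0,1]]'|head -4; python3 -m pendant '[[0,0,0.1,0,0,0,1],[0,0,0.1,0,0,0,1]]'|head -4
```

```text
t: 6.3
tool_pos: [0.558, 0.0128, 0.0609]
orientation: [[-0.985, 0.17, 0.0], [0.17, 0.985, 0.0], [-0.0, 0.0, -1.0]]
contact_force: [0.1, 1.2, 1.9]
t: 6.5
tool_pos: [0.558, 0.0128, 0.0599]
orientation: [[-0.985, 0.17, 0.0], [0.17, 0.985, 0.0], [-0.0, 0.0, -1.0]]
contact_force: [-0.8, 1.6, 2.4]
t: 7.3
tool_pos: [0.546, -0.0515, 0.062]
orientation: [[-0.986, 0.169, -0.001], [0.169, 0.986, 0.0], [0.002, 0.0, -1.0]]
contact_force: [-0.7, 0.1, 0.5]
t: 7.5
tool_pos: [0.5466, -0.0518, 0.0616]
orientation: [[-0.986, 0.169, -0.0], [0.169, 0.986, -0.0], [0.0, -0.0, -1.0]]
contact_force: [0.3, -0.4, 0.0]
```

Key 3 is up too. I'll tap key 4 in fine steps.

```bash
for i in 1 2 ; do python3 -m pendant '[[0,0,0.1,0,0,0,1],[0,0,0.1,0,0,0,1]]'|sed -n '2p;4p'; done; for i in 1 2; do python3 -m pendant '[[0,0,0.03,0,0,0,1],[0,0,0.03,0,0,0,1]]'|sed -n '2p;4p'; done
```

```text
tool_pos: [0.5467, -0.0522, 0.0608]
contact_force: [0.2, -1.2, -0.1]
tool_pos: [0.5466, -0.0524, 0.0597]
contact_force: [0.1, -0.5, -0.5]
tool_pos: [0.5466, -0.0524, 0.0595]
contact_force: [-0.2, -0.2, 0.2]
tool_pos: [0.5467, -0.0524, 0.0593]
contact_force: [0.5, 0.2, 0.8]
```

```bash
for i in 1 2; do python3 -m pendant '[[0,0,0.03,0,0,0,1],[0,0,0.03,0,0,0,1]]'|sed -n '2p;4p'; done
```

```text
tool_pos: [0.5467, -0.0524, 0.0591]
contact_force: [-1.1, -0.2, 3.1]
tool_pos: [0.5466, -0.0524, 0.0587]
contact_force: [-1.0, 0.3, 4.2]
```

Key 4 resists stiffly at 59 mm, so it is the latched one. I'll lift off, then press it slowly all the way down.

```bash
python3 -m pendant '[[0,0,-0.6,0,0,0,1],[0,0,-0.6,0,0,0,1],[0,0,-0.6,0,0,0,1],[0,0,-0.2,0,0,0,1],[0,0,0,0,0,0,1],[0,0,0.1,0,0,0,1],[0,0,0.2,0,0,0,1],[0,0,0.2,0,0,0,1]]'|sed -n '2p;4p'; for i in 1 2; do python3 -m pendant '[[0,0,0.05,0,0,0,1],[0,0,0.1,0,0,0,1],[0,0,0.1,0,0,0,1]]'|sed -n '2p;4p'; done
```

```text
tool_pos: [0.5466, -0.0524, 0.0567]
contact_force: [-1.2, 1.0, 4.9]
tool_pos: [0.5466, -0.0524, 0.0559]
contact_force: [-1.8, 0.6, 7.0]
tool_pos: [0.5466, -0.0524, 0.055]
contact_force: [-0.7, 0.4, 7.9]
```

```bash
python3 -m pendant '[[0,0,0.03,0,0,0,1],[0,0,0.06,0,0,0,1],[0,0,0.06,0,0,0,1],[0,0,0.06,0,0,0,1]]'|sed -n '2p;4p'
```

```text
tool_pos: [0.5467, -0.0524, 0.055]
contact_force: [-2.9, 0.7, 12.9]
```

The key is on its stop at 12.9 N with no more travel. I'll lift off and check.

```bash
python3 -m pendant '[[0,0,-0.3,0,0,0,1],[0,0,-0.7,0,0,0,1],[0,0,-2,0,0,0,1],[0,0,-5,0,0,0,1],[0,0,-8,0,0,0,1],[0,0,-8,0,0,0,1],[0,0,-8,0,0,0,1],[0,0,-8,0,0,0,1]]'|sed -n '1,4p'
python3 - <<'E'
from keys import *
im,d,P,c,T=pts("wrist"); cv2.imwrite("pics/w2.png",im[...,::-1])
o=np.array([.5467,-.0524]); ey=np.array([.169,.9856])
for k in range(4):
    q=P[(np.linalg.norm(P[...,:2]-(o+k*.066*ey),axis=-1)<.007)&(P[...,2]<.1)]
    print(4-k,len(q),np.median(q[:,2]).round(4) if len(q) else None)
E
```

```text
t: 11.3
tool_pos: [0.5458, -0.0522, 0.1334]
orientation: [[-0.985, 0.17, -0.001], [0.17, 0.985, 0.0], [0.001, -0.0, -1.0]]
contact_force: [0.6, -0.5, -1.1]
4 238 0.0614
3 239 0.0613
2 245 0.0614
1 53 0.0612
```

View pics/w2.png

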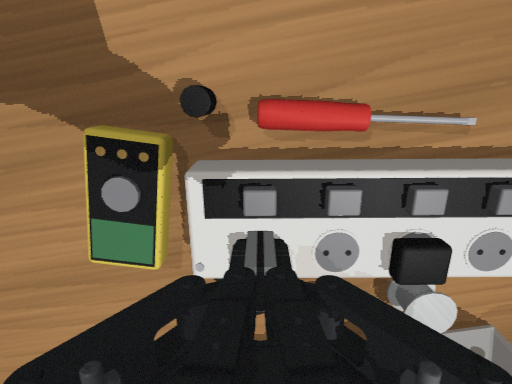

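The wrist view shows the four keys, from (260,200) to (505,200), now level at 61.3 mm. The meter, capacitor and screwdriver have not moved.

```bash
python3 -c "
from bench import bot
print(bot.hand_in())"
```

```text
the job is handed in; nothing more can be done
None
```

I tapped keys 1 to 4 in order and found key 4 latched; I pressed it fully down (about 13 N at most) and it sprang up level with the others, no other key was pressed, and the job is handed in.

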